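# Put the can opener away in the push-to-open drawer

### The arm

A 6-joint arm with a two-finger parallel gripper is mounted at the origin on the work surface. World frame = base frame: x ahead of the robot, y to its left, z up, the work surface at z = 0. Lengths are in mm, angles in rad, forces in N, time in s.
With the tool pointing down it reaches from about 400 to 825 mm from the base axis. Payload 7 kg.
Tool frame: the origin (TCP) lies at the very end of the fingers, on their centre line; the grasp point (between the pads) lies 19 mm behind it; z points along the fingers, y is the direction in which the jaws open and shut (so a half turn about z gives the same grasp; the last joint's range is limited). The gripper opens to 88 mm and grips with 3 to 60 N. Pads are 19 mm wide; open, the fingers measure 130 mm over their backs; the gripper's body (78 mm by 193 mm) begins 47 mm behind the grasp point.
Start: joints at [-0.839, 0.359, 0.012, 0, -1.224, -0.288], TCP at [289.799, -609.599, 196.361] pointing down, gripper open.
Joint ranges: [-3.07, 3.07], [-1.43, 2.12], [-1.02, 1.25], [-3.03, 1.67], [-3.05, -0], [-3.03, 3.03]. Speed limits (rad/s): [2.39, 2.39, 3.01, 3.14, 3.14, 3.14].

### API

Orientations are given as a unit quaternion [x, y, z, w].
In Python, from plant import bot gives the robot as it stands. Calls block until the motion is done:
- bot.move_ptp(position, orientation): joint-space move of the TCP to a pose.
- bot.line_to(position, velocity=150, ori=None): straight line of the TCP; ori=None keeps the orientation; velocity is the mean speed in mm/s.
- bot.move_joints(angles): joint-space move.
- bot.move_gripper(opening, force=None): finger opening in mm; force is the grip in N (None keeps the last); returns when the fingers have stopped.
- bot.pause(seconds).
- bot.solve_ik(position, orientation): joint angles nearest the present ones, or None.
- bot.read_state(): the state.
- bot.camera(name): name is "scene" or "top"; returns the picture (480x640x3 uint8, red, green, blue); there is no depth.
- bot.get_calibration(name): a dict with "fx", "fy", "cx", "cy" (pixels), "distortion" ([k1, k2, p1, p2, k3] as OpenCV has them; the pictures are not rectified), "view" (4x4, takes a point from world to camera coordinates). Camera axes: x right, y up, looking along -z (the intrinsics and any distortion apply to the point x, -y, -z); pixel columns grow to the right and rows downward; lengths in mm; the calibration is good to about 2 mm. A picture is of the moment at which its call begins. get_calibration takes no time and is no camera call.
A pose or a line that the arm cannot do raises bot.Unreachable and nothing moves.
- bot.close_job(): hands the job in, once; it reports no verdict.
The state is a dict: "t": time; "joint_pos": joint angles; "qvel": joint speeds; "tau": joint torques, N m; "tcp_pos": TCP position; "eef_rot": TCP orientation; "contact_force": force on the tool from outside, world axes, zero at the start; "moment": the same for the moment, N m; "width": finger opening in mm.
Only numpy, scipy, OpenCV 4.12 (cv2) and the standard library are available. Lean on these libraries where they do the work, as an engineer would, in place of code of your own. Each camera call takes 0.05 s, during which the arm holds its last target.

### The job

Put the can opener away in the yellow tier unit's push-to-open drawer: press the drawer front in gently until the latch lets go and the drawer springs out, lay the opener in the drawer, then push the drawer home so that it latches and stays shut by itself. The latch is delicate, so never push or pull on the drawer with more than 16 N, and leave the other things on the shelf where they are.

Things in the scene. Friction and masses are not known exactly. Their poses are not given: they have to be found in the camera images.
- drawer (a joint): How far the drawer is out, m: 0 latched shut, 0.095 sprung fully out, negative when pressed in past shut. A spring pushes it out: 3 N when shut, 1.4 N when out. Push-push latch: from shut, press in to the rubber stop and let it come back: it springs out 95 mm in about 0.5 s. From out, push in past shut to the same stop and let it come back: it stays latched at 0.
- drawer_face (a point): Point to press: on the outer face of the drawer's yellow front panel, mid-width, 19 mm below its top edge; moves with the drawer. x axis points square into the unit (the way to push), y along the panel, z up. Panel 214 mm wide, 62 high, 8 thick, its top 154 mm above the table. Latched, it stands proud of the housing by an 18 mm gap, so that it can be pressed in.
- drawer_in (a point): Centre of the drawer's inner floor, 101 mm above the table; moves with the drawer, axes as drawer_face. Inside 168 mm (x) by 180 (y), walls 45 mm high, front panel 53. The panel's inner face is at x = -84 mm, its outer face at -92. Sprung out, the uncovered part is the 113 mm next to the panel, x from -84 to +29 mm from this point.
- opener_mid (a point): Steel can opener lying flat: middle of its two parallel handles, half-way up (7.5 mm above its underside), near its centre of mass. x axis along it to the head, z up. From 72 mm behind this point to 63 ahead. Handles 28 mm wide in all, 15 high: grip across y. From 29 mm ahead on, the head is 36 mm wide, with a turning key up to 31 mm high 50 mm ahead. 130 g.
- tiers: Yellow plastic tier unit, fixed: origin under its centre, on the table; x axis from the drawer side to the back. Housing 220 mm wide, 200 deep, 164 high, its front edge at x = -100 mm. The lower tier is an open bin, the upper one holds the drawer.
- jar: terracotta ceramic jar with a cap, 92 mm across, 116 mm high; origin under its centre. To be left alone.
- tin: food tin, 74 mm across, 110 mm high; origin under its centre. To be left alone.
- funnel: grey funnel standing on its wide mouth, 90 mm across, 85 mm high; origin under its centre. To be left alone.
- mug: white mug, 80 mm across, 90 mm high, handle to one side; origin under its centre. To be left alone.
- peg_basket: white slatted basket, 120 x 140 x 80 mm; origin under its centre. To be left alone.
- soap_tub: white tub, 90 x 90 x 120 mm; origin under its centre. To be left alone.
- latch (a point): The hidden latch under the drawer (fixed point in the unit, nothing to see). The rubber stop is met 6 to 16 mm in beyond latched shut, different each time; the catch lets go only in the last 1 mm before the stop. Into the rubber the push climbs 10 N per mm on top of the 3 to 5 N of spring and cam, so a push of 7 to 11 N in all means that the stop is reached; let go then.

How it is judged:
By the outcome, as a careful person would: the job done as asked, in the order asked, and still so for the second after the job is handed in, with the robot touching nothing.
It also fails if it takes over 72 s, if anything falls off the work surface, if the arm or the gripper's body presses on something with over 40 N, if the wrist force passes 120 N, or if a joint passes its speed limit or range.

## Working session

There is one attempt and no reset: what is moved stays moved. The work goes in short steps, each a Python script; the robot and the scene stay as the last script left them, time stands still between calls to the robot, and variables do not carry over. Pictures are saved under pics/ and viewed, and the job is handed in when it is done.

```bash
mkdir -p pics; ls; python3 - <<'E'
from plant import bot
import cv2
for n in("scene","top"):
    im=bot.camera(n); cv2.imwrite(f"pics/{n}0.png",im[:,:,::-1]); print(bot.get_calibration(n))
print(bot.read_state())
E
```

```text
pics
{'fx': 594.0045282855557, 'fy': 594.0045282855557, 'cx': 329.3090737369873, 'cy': 246.58365042718694, 'distortion': array([-0.14353701,  0.        ,  0.        ,  0.        ,  0.        ]), 'view': array([[ 2.69466856e-01,  9.62859972e-01,  1.69790534e-02,
        -1.24869945e+02],
       [-7.42225266e-01,  1.96421411e-01,  6.40718568e-01,
         3.33035206e+02],
       [ 6.13587213e-01, -1.85254700e-01,  7.67588059e-01,
        -2.09739880e+03],
       [ 0.00000000e+00,  0.00000000e+00,  0.00000000e+00,
         1.00000000e+00]])}
{'fx': 518.7754787861205, 'fy': 518.7754787861205, 'cx': 323.24757845988086, 'cy': 240.0446733454857, 'distortion': array([-0.0666608,  0.       ,  0.       ,  0.       ,  0.       ]), 'view': array([[-9.00295544e-03, -9.99959002e-01, -9.70410284e-04,
         1.65181462e+00],
       [ 9.92157228e-01, -9.05369744e-03,  1.24667823e-01,
        -5.69853851e+02],
       [-1.24671498e-01,  1.59579281e-04,  9.92198061e-01,
        -1.53923039e+03],
       [ 0.00000000e+00,  0.00000000e+00,  0.00000000e+00,
         1.00000000e+00]])}
{'t': 0.1, 'joint_pos': array([-8.38933437e-01,  3.59301987e-01,  1.11685764e-02, -3.27022688e-04,
       -1.22408035e+00, -2.88082109e-01]), 'qvel': array([ 2.59451223e-04, -6.13273231e-05,  2.88377330e-03,  1.53294851e-03,
        6.44911913e-04,  9.92636595e-04]), 'tau': array([-1.29385502e-03, -5.84163022e+01,  2.93754208e+01,  7.01567754e+00,
        1.01574478e-02, -6.39050882e-05]), 'tcp_pos': array([ 289.58526029, -609.20579426,  195.52952989]), 'eef_rot': array([-2.20019694e-01,  9.75495161e-01,  6.93586876e-04, -2.11782330e-04]), 'contact_force': array([-0.3853974 , -0.07734323,  0.28534802]), 'moment': array([ 0.01410442, -0.00730818,  0.00933735]), 'width': 87.36892029930358}
```

View pics/scene0.png

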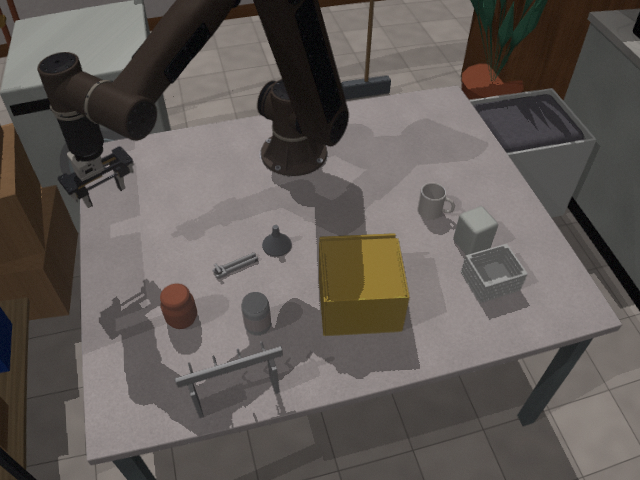

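View pics/top0.png

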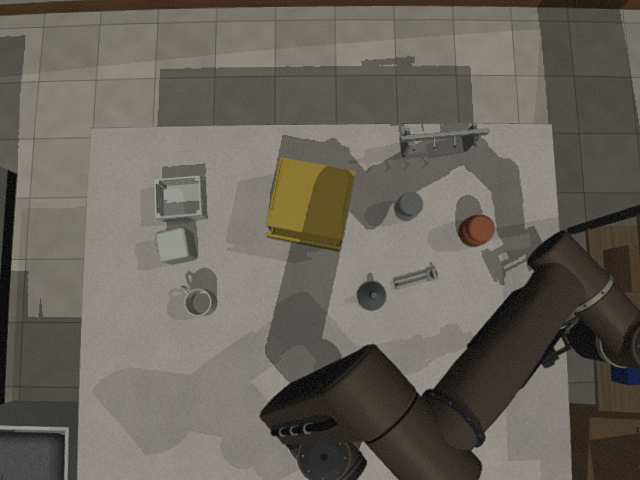

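The scene picture shows the yellow unit with its drawer side facing the robot. In the top view its front edge runs (268,236)–(341,248), and the opener lies around (395–437, 265–287), close to the funnel at (372,295). I'll zoom in on both.

```bash
cat > h.py <<'E'
import numpy as np, cv2
from scipy.spatial.transform import Rotation as R
from plant import bot
def ray(n,uv):
    c=bot.get_calibration(n); K=np.array([[c['fx'],0,c['cx']],[0,c['fy'],c['cy']],[0,0,1]])
    p=cv2.undistortPoints(np.array(uv,float).reshape(-1,1,2),K,c['distortion']).reshape(-1,2)
    d=np.c_[p[:,0],-p[:,1],-np.ones(len(p))]; V=c['view']; Rm=V[:3,:3]; t=V[:3,3]
    return -Rm.T@t, d@Rm
def plane(n,uv,z):
    o,d=ray(n,uv); s=(z-o[2])/d[:,2]; return o+d*s[:,None]
def proj(n,P):
    c=bot.get_calibration(n); K=np.array([[c['fx'],0,c['cx']],[0,c['fy'],c['cy']],[0,0,1]])
    V=c['view']; q=np.atleast_2d(P)@V[:3,:3].T+V[:3,3]; q=q*[1,-1,-1]
    return cv2.projectPoints(q.reshape(-1,1,3),np.zeros(3),np.zeros(3),K,c['distortion'])[0].reshape(-1,2)
def down(yaw):  # tool z down, tool y axis at angle yaw in world
    y=np.array([np.cos(yaw),np.sin(yaw),0]); z=np.array([0,0,-1.]); x=np.cross(y,z)
    return R.from_matrix(np.c_[x,y,z]).as_quat()
def snap(n,f,box=None,k=1):
    im=bot.camera(n)[:,:,::-1]
    if box: im=im[box[1]:box[3],box[0]:box[2]]
    cv2.imwrite('pics/'+f,cv2.resize(im,None,fx=k,fy=k,interpolation=cv2.INTER_CUBIC))
E
python3 - <<'E'
import cv2
a=cv2.imread('pics/top0.png'); 
cv2.imwrite('pics/t_op.png',cv2.resize(a[250:320,350:450],None,fx=7,fy=7,interpolation=2))
cv2.imwrite('pics/t_un.png',cv2.resize(a[145:255,255:365],None,fx=5,fy=5,interpolation=2))
a=cv2.imread('pics/scene0.png')
cv2.imwrite('pics/s_un.png',cv2.resize(a[225:340,310:415],None,fx=5,fy=5,interpolation=2))
cv2.imwrite('pics/s_op.png',cv2.resize(a[215:290,200:300],None,fx=7,fy=7,interpolation=2))
E
```

```text
(no output)
```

View pics/t_op.png

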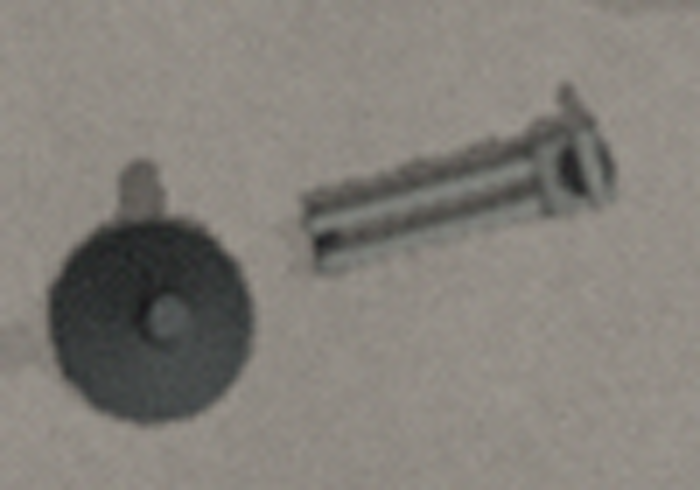

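View pics/t_un.png

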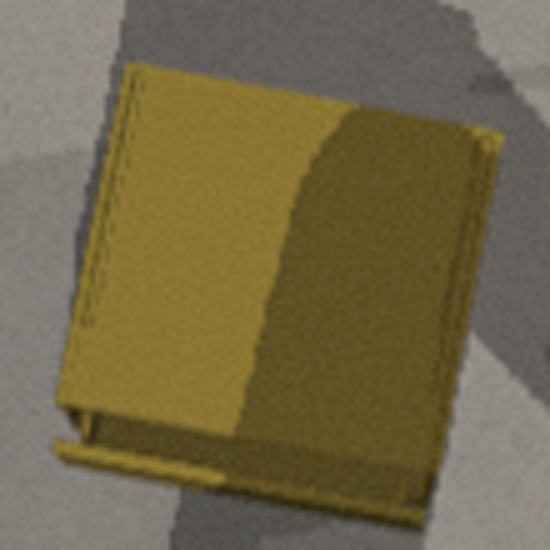

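View pics/s_un.png

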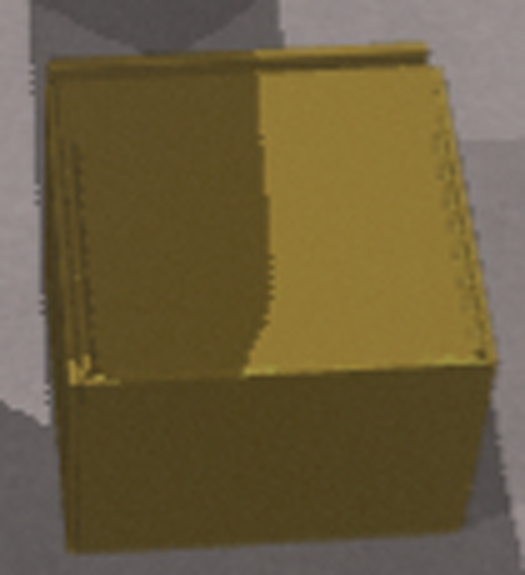

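View pics/s_op.png

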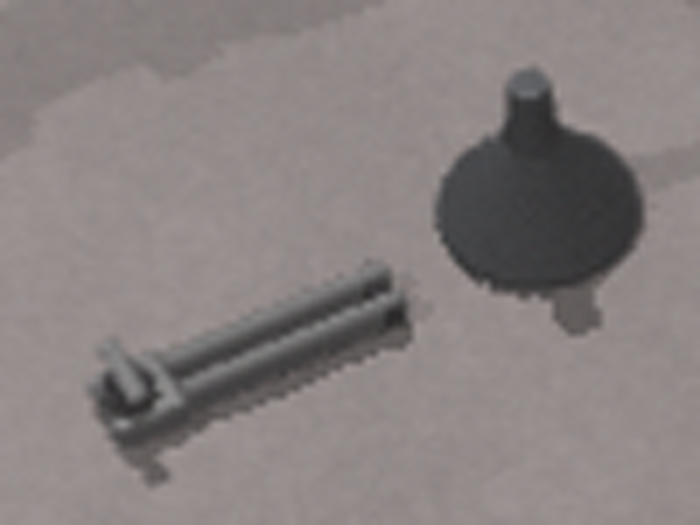

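```bash
python3 - <<'E'
from h import *
np.set_printoptions(precision=1,suppress=True)
o=np.array([255,145]);k=5
t=plane('top',np.array([[126,65],[503,135],[432,470],[60,402]])/k+o,164)[:,:2]; print(t)
print([np.linalg.norm(t[i]-t[i-1]) for i in range(4)])
ct=t.mean(0); ax=(t[0]+t[1]-t[2]-t[3]); print(ct,np.arctan2(ax[1],ax[0]))
ay=t[0]-t[1]+t[3]-t[2]; print(np.arctan2(ay[1],ay[0])-np.pi/2)
o=np.array([310,225])
s=plane('scene',np.array([[72,383],[495,362],[443,68],[48,85]])/k+o,164)[:,:2]; print(s)
p=plane('top',np.array([[55,448],[424,520]])/5+[255,145],154)[:,:2];print('panel top outer?',p)
o=np.array([350,250]);k=7
# tail end, handle mid, tail at z 12
q=plane('top',np.array([[308,208],[320,268],[530,145],[545,212]])/k+o,10)[:,:2]; print('top op',q)
e=plane('top',np.array([[314,238],[612,170]])/k+o,9)[:,:2]; print(e)
o=np.array([200,215])
q=plane('scene',np.array([[375,262],[410,300],[165,355],[185,395]])/k+o,13)[:,:2]; print('scene op',q)
E
```

```text
[[790.4 117. ]
 [747.4 -97. ]
 [556.2 -54.1]
 [596.5 153.6]]
[np.float64(197.38623142845364), np.float64(218.34343637669102), np.float64(196.00009247770242), np.float64(211.54952343481528)]
[672.6  29.9] -0.20336618105016518
-0.1949625024658168
[[751.3 -96.3]
 [794.8 114.9]
 [602.  156.3]
 [558.4 -56.9]]
panel top outer? [[571.9 157.4]
 [529.3 -49.6]]
top op [[ 448.7 -219. ]
 [ 422.5 -223.6]
 [ 475.3 -317.3]
 [ 445.9 -323. ]]
[[ 435.6 -221.4]
 [ 464.  -353.4]]
scene op [[ 423.8 -226.1]
 [ 448.3 -215.7]
 [ 451.  -322. ]
 [ 474.3 -317.3]]
```

```bash
cat >> h.py <<'E'
C=np.array([674.6,29.7]); A=-0.202
ux=np.array([np.cos(A),np.sin(A)]); uy=np.array([-ux[1],ux[0]])
def U(x,y,z): return np.r_[C+x*ux+y*uy,z]
def S(): 
    s=bot.read_state(); return s
def fx(s=None):
    s=s or bot.read_state(); return -float(np.dot(s['contact_force'][:2],ux))
def bestq(p,yaw):
    j=np.array(bot.read_state()['joint_pos']); b=None
    for y in (yaw,yaw+np.pi):
        q=bot.solve_ik(p,down(y))
        if q is None: continue
        q=np.array(q); c=abs(q-j).max()
        print('yaw',round(y,2),np.round(q,2))
        if b is None or c<b[0]: b=(c,down(y))
    return b[1]
E
python3 - <<'E'
from h import *
bot.move_gripper(0,10)
p=U(-165,0,215); q=bestq(p,A+np.pi/2)
bot.move_ptp(p,q)
bot.line_to(U(-165,0,125),150)
s=S(); print(s['t'],s['tcp_pos'],U(-165,0,125),fx(s),s['contact_force'],s['width'])
snap('scene','s1.png',(280,190,430,300),5); snap('top','t1.png',(230,140,390,260),5)
E
```

```text
yaw 1.37 [ 0.5   0.08 -0.3   0.   -1.18 -2.27]
yaw 4.51 [ 0.5   0.08 -0.3   0.   -1.18  0.87]
4.7833 [513.59630424  62.78290911 125.67158485] [512.95489891  62.80379578 125.        ] 0.7592645573730501 [-0.78814307 -0.06406559  0.75712312] 0.11568273133475591
```

View pics/s1.png

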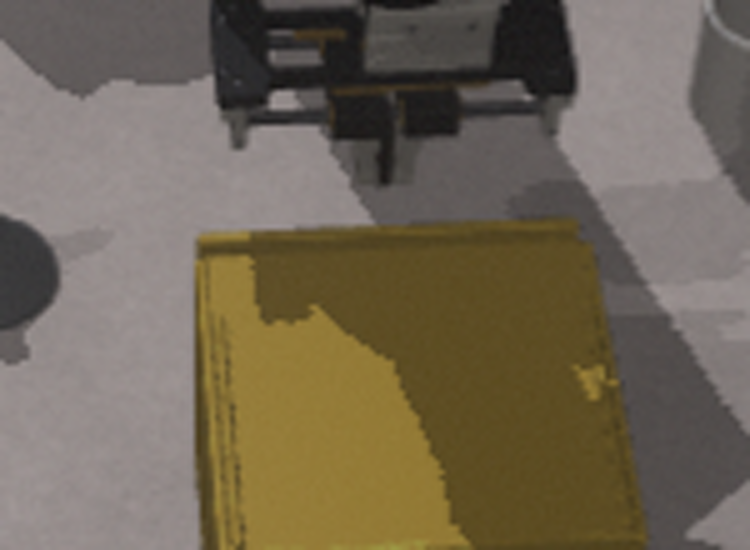

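View pics/t1.png

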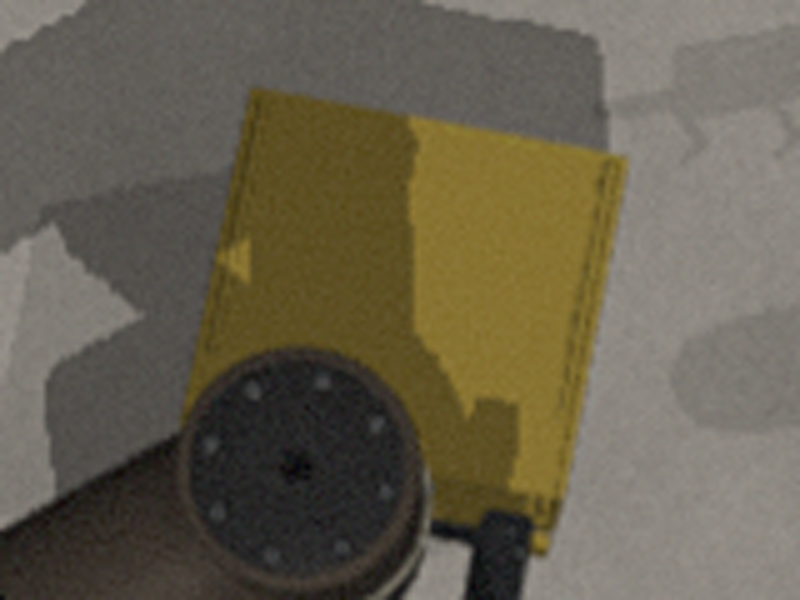

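The fingers (scene crop (385,160)) hang in front of the panel at mid-width, clear of it. Now the guarded press.

```bash
cat >> h.py <<'E'
def tare(n=6):
    v=[]
    for _ in range(n): bot.pause(0.02); v.append(fx())
    return np.mean(v),np.std(v)
def press(x0,xmax,z,f0,stop=8.0,coarse=0.5):
    x=x0; log=[]; F=0
    while x<xmax:
        x+= coarse if F<5.5 else 0.2
        bot.line_to(U(x,0,z),12); s=S(); F=fx(s)-f0
        tx=float(np.dot(s['tcp_pos'][:2]-C,ux)); log.append((round(x,2),round(tx,1),round(F,1)))
        if F>=stop: break
    return x,F,log,s
E
python3 - <<'E'
from h import *
bot.line_to(U(-143,0,125),60); bot.pause(.3)
f0,sd=tare(); print(f0,sd)
x,F,log,s=press(-143,-95,125,f0)
if F>=8: 
    bot.line_to(U(-250,0,125),200)
print(s['t'],x,F); print(log)
bot.pause(.3); print(S()['t'],fx()-f0)
snap('scene','s2.png',(280,170,430,280),5)
E
```

```text
-0.3058279762970137 0.5056753089220095
22.55 -110.69999999999999 9.249305637952881
[(-142.5, -142.5, np.float64(0.9)), (-142.0, -142.0, np.float64(0.8)), (-141.5, -141.5, np.float64(-0.6)), (-141.0, -141.0, np.float64(0.3)), (-140.5, -140.5, np.float64(0.9)), (-140.0, -140.0, np.float64(-0.6)), (-139.5, -139.5, np.float64(0.1)), (-139.0, -139.0, np.float64(-0.8)), (-138.5, -138.5, np.float64(0.0)), (-138.0, -138.0, np.float64(-0.7)), (-137.5, -137.5, np.float64(1.3)), (-137.0, -137.0, np.float64(0.5)), (-136.5, -136.5, np.float64(0.3)), (-136.0, -136.0, np.float64(1.1)), (-135.5, -135.5, np.float64(0.2)), (-135.0, -135.0, np.float64(-0.6)), (-134.5, -134.5, np.float64(-0.7)), (-134.0, -134.0, np.float64(-0.1)), (-133.5, -133.5, np.float64(0.2)), (-133.0, -133.0, np.float64(-0.9)), (-132.5, -132.5, np.float64(0.0)), (-132.0, -132.0, np.float64(-0.9)), (-131.5, -131.5, np.float64(0.5)), (-131.0, -131.0, np.float64(-0.6)), (-130.5, -130.5, np.float64(0.3)), (-130.0, -130.0, np.float64(0.2)), (-129.5, -129.5, np.float64(1.2)), (-129.0, -129.0, np.float64(0.4)), (-128.5, -128.5, np.float6
[... 668 characters left out ...]
at64(0.5)), (-118.5, -118.5, np.float64(0.2)), (-118.0, -118.0, np.float64(1.1)), (-117.5, -117.5, np.float64(1.0)), (-117.0, -117.0, np.float64(0.4)), (-116.5, -116.5, np.float64(0.0)), (-116.0, -116.0, np.float64(-0.1)), (-115.5, -115.5, np.float64(0.2)), (-115.0, -115.0, np.float64(0.2)), (-114.5, -114.5, np.float64(0.8)), (-114.0, -114.0, np.float64(0.4)), (-113.5, -113.5, np.float64(0.3)), (-113.0, -113.0, np.float64(0.8)), (-112.5, -112.5, np.float64(0.2)), (-112.0, -112.4, np.float64(2.8)), (-111.5, -112.4, np.float64(5.6)), (-111.3, -112.4, np.float64(6.0)), (-111.1, -112.4, np.float64(7.1)), (-110.9, -112.4, np.float64(7.8)), (-110.7, -112.4, np.float64(9.2))]
23.7 0.609734231601171
```

View pics/s2.png

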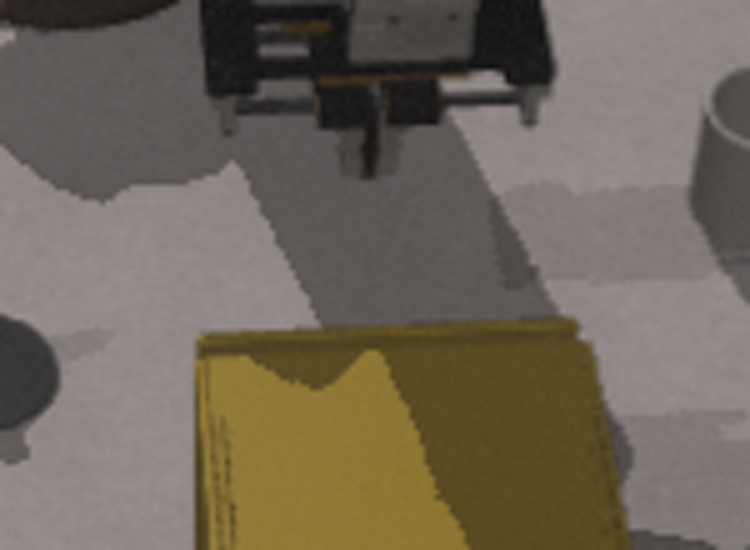

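```bash
python3 - <<'E'
from h import *
s=S(); print(s['t'],s['tcp_pos'],U(-250,0,125),s['width'],s['eef_rot'])
print('tip pred s2',(proj('scene',s['tcp_pos'])-[280,170])*5)
print('tip pred s1',(proj('scene',U(-165,0,125))-[280,190])*5)
for h in (154,92): print((proj('scene',[U(-126,107,h),U(-126,-107,h)])-[280,170])*5)
E
```

```text
23.75 [429.97781456  79.65153908 124.71746434] [429.68318017  79.85726633 125.        ] 0.35093839226766804 [ 9.94872016e-01 -1.01141239e-01 -2.37905600e-04  2.54912120e-04]
tip pred s2 [[364.74798443 197.58746805]]
tip pred s1 [[379.3102287 204.7205279]]
[[579.07180658 314.81891219]
 [196.87184363 330.99055751]]
[[568.02267508 385.78706649]
 [196.4195933  402.15335698]]
```

```bash
python3 - <<'E'
from h import *
q=np.array([-.22002,.975495,.00069,-.00021]); y=R.from_quat(q).as_matrix()[:,1]
p=np.array([289.6,-609.2,195.5])
print(proj('scene',[p,p+y*44,p-y*44,p+y*65,p-y*65]))
a=cv2.imread('pics/scene0.png'); cv2.imwrite('pics/g0.png',cv2.resize(a[130:215,45:150],None,fx=7,fy=7,interpolation=2))
print(proj('top',S()['tcp_pos']))
snap('scene','s3.png',(310,160,410,260),6);snap('top','t3.png',(230,140,390,260),5)
E
```

```text
[[108.27522184 203.19428357]
 [121.79629236 195.98326062]
 [ 94.56121469 210.54577866]
 [128.1796954  192.59133233]
 [ 87.94998433 214.10368312]]
[[294.31574509 285.36147316]]
```

View pics/g0.png

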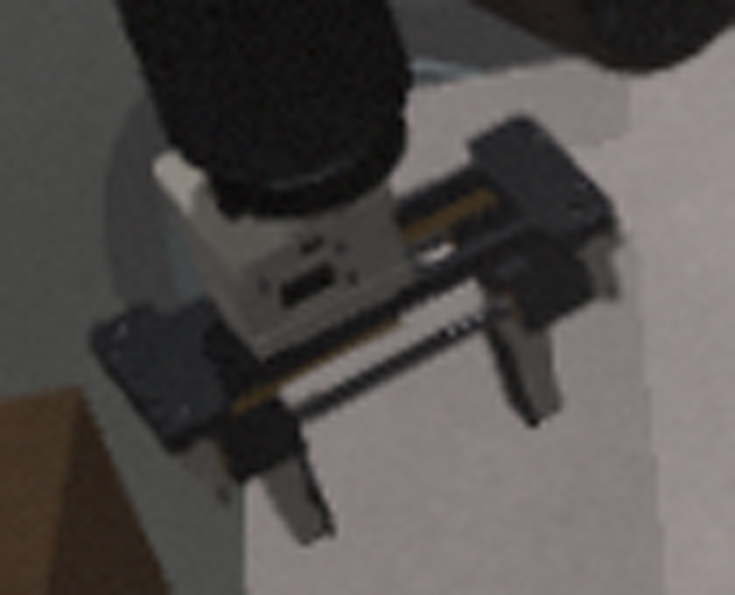

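View pics/s3.png

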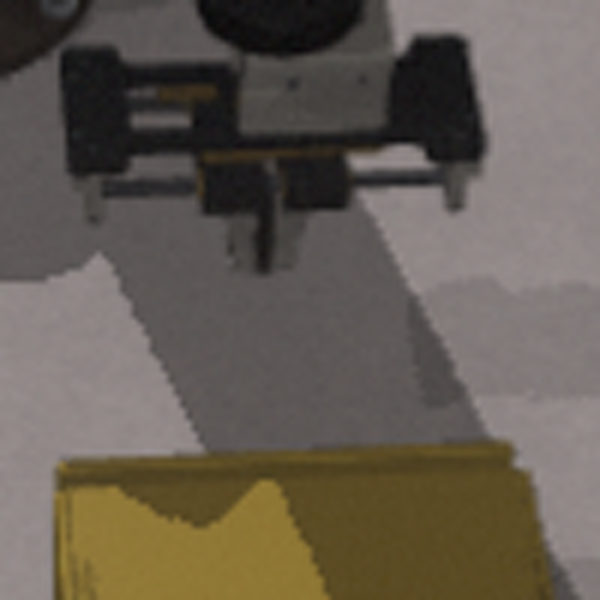

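View pics/t3.png

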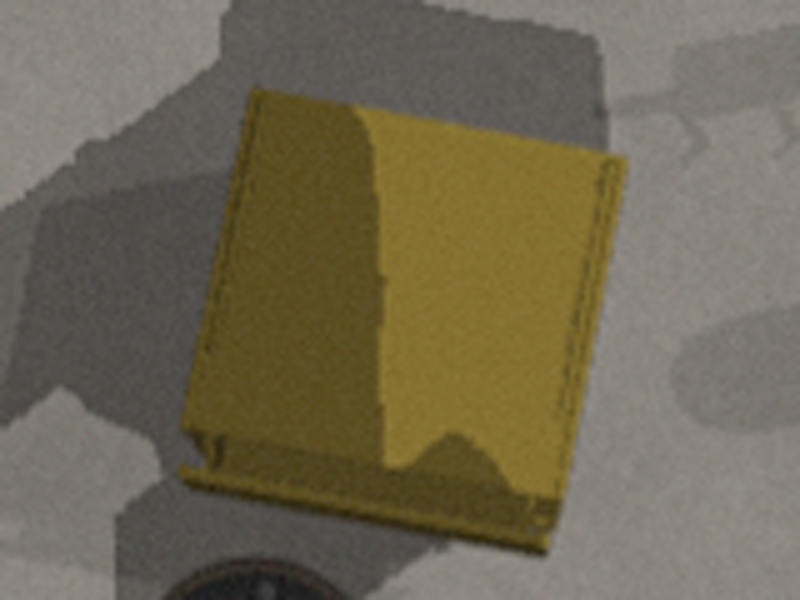

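Checking the fingertip against the scene picture, it sits at about (354,205), while the reported TCP projects 4–6 px lower. The first contact was rigid and matches the housing lip at x = −100. So the fingertips seem to be about 30 mm higher than reported and passed over the panel. I'll retry lower, at a height that is safe whether or not that offset is real.

```bash
cat >> h.py <<'E'
def press2(x0,xmax,z,f0,stop=7.8,coarse=1.5,fine=0.5):
    x=x0; log=[]; F=0
    while x<xmax:
        x+= coarse if F<5.3 else fine
        bot.line_to(U(x,0,z),30); s=S(); F=fx(s)-f0
        tx=float(np.dot(s['tcp_pos'][:2]-C,ux)); log.append((round(x,1),round(tx,1),round(float(F),1),round(s['t'],2)))
        if F>=stop: break
    return x,F,log,s
E
python3 - <<'E'
from h import *
bot.line_to(U(-250,0,105),150)
bot.line_to(U(-142,0,105),150); bot.pause(.1)
f0,sd=tare(); print(f0,sd,S()['t'])
x,F,log,s=press2(-142,-118,105,f0)
if F>=7.8: bot.line_to(U(-250,0,105),200)
print(x,F); print(log)
print(S()['t'],fx()-f0)
snap('scene','s4.png',(280,170,430,280),5)
E
```

```text
0.21116832970364688 0.38673984140109274 25.2
-128.0 8.584225445316592
[(-140.5, -140.5, -0.4, 25.45), (-139.0, -139.1, 1.0, 25.7), (-137.5, -137.7, 3.3, 25.95), (-136.0, -136.0, 2.9, 26.2), (-134.5, -134.4, 2.6, 26.45), (-133.0, -132.8, 1.5, 26.7), (-131.5, -131.5, 2.9, 26.95), (-130.0, -130.0, 3.2, 27.2), (-128.5, -129.2, 5.6, 27.45), (-128.0, -129.0, 8.6, 27.7)]
28.4583 -0.6530737649130894
```

View pics/s4.png

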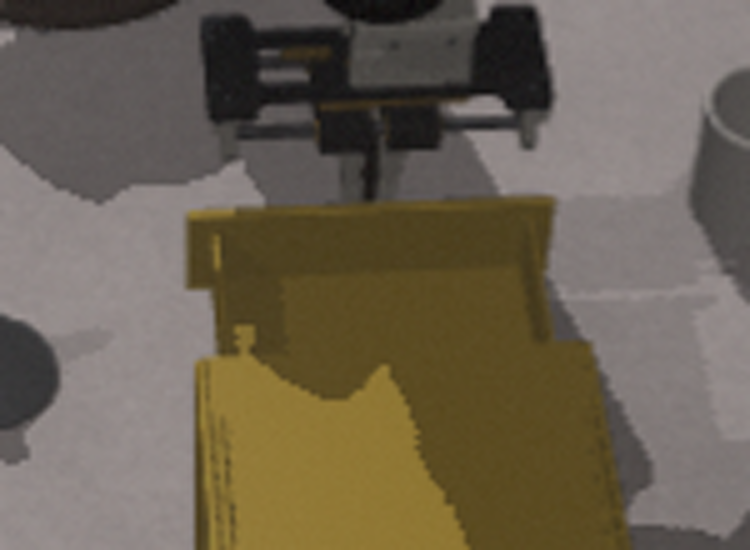

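The drawer is out, with its panel top edge at crop row ~205 and the open interior visible. Next is the opener. I'll find the real fingertip height by a gentle touch on the table while straddling it.

```bash
python3 - <<'E'
from h import *
bot.line_to(U(-255,0,140),200)
bot.move_gripper(60,20)
P=np.array([452.8,-291]); 
q=bestq(np.r_[P,130],0.245)
bot.move_ptp(np.r_[P,130],q); print(S()['t'])
bot.line_to(np.r_[P,8],150); bot.pause(.1)
z0=np.mean([S()['contact_force'][2] for _ in range(3)])
z=8.; log=[]
while z>-36:
    z-=2.5
    try: bot.line_to(np.r_[P,z],40)
    except bot.Unreachable as e: print('unreach',z,e); break
    s=S(); f=s['contact_force'][2]-z0; log.append((z,round(s['tcp_pos'][2],1),round(float(f),1)))
    if abs(f)>4: break
print(log,S()['t'],S()['contact_force'])
snap('scene','s5.png',(180,190,310,300),5)
E
```

```text
yaw 0.24 [-0.21  0.19 -0.38  0.   -1.   -2.69]
yaw 3.39 [-0.21  0.19 -0.38  0.   -1.    0.45]
31.325
[(5.5, np.float64(5.7), -0.1), (3.0, np.float64(2.8), 0.2), (0.5, np.float64(0.3), -0.1), (-2.0, np.float64(-2.2), -0.4), (-4.5, np.float64(-4.7), 0.3), (-7.0, np.float64(-7.2), -0.3), (-9.5, np.float64(-9.7), -0.3), (-12.0, np.float64(-12.2), -0.3), (-14.5, np.float64(-14.7), 0.6), (-17.0, np.float64(-17.2), -0.9), (-19.5, np.float64(-19.7), 0.5), (-22.0, np.float64(-22.2), 0.2), (-24.5, np.float64(-24.7), -0.7), (-27.0, np.float64(-27.2), 0.5), (-29.5, np.float64(-29.7), 0.5), (-32.0, np.float64(-30.0), 23.8)] 36.3917 [-5.59985557  4.6924743  23.81282881]
```

View pics/s5.png

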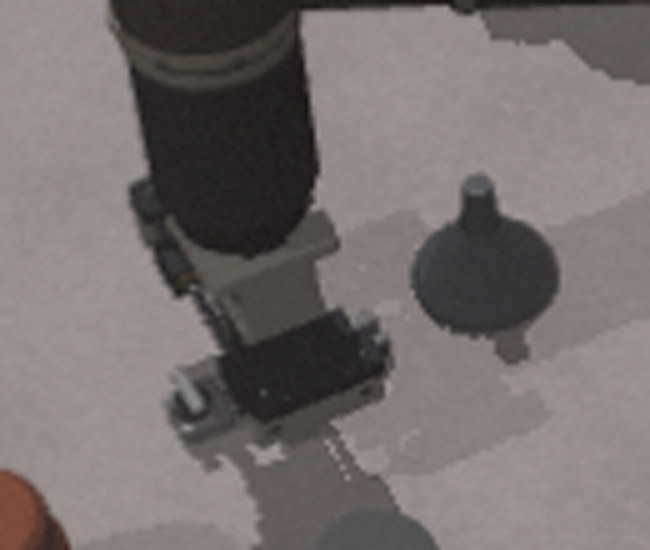

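The table touch puts the fingertips 30.0 mm above the reported z. Before placing, I'll use this picture to check how high the gripper body's near end is above the fingertips.

```bash
python3 - <<'E'
from h import *
P=np.array([452.8,-291]); d=np.array([np.cos(.245),np.sin(.245)]); n=np.array([-d[1],d[0]])
for L in (55,96.5):
  for z in (20,36,50,66,80,100):
    pts=[np.r_[P+d*L+n*s*39,z] for s in(-1,0,1)]
    print(L,z,((proj('scene',pts)-[180,190])*5).round().tolist())
E
```

```text
55 20 [[245.0, 454.0], [307.0, 428.0], [368.0, 402.0]]
55 36 [[242.0, 437.0], [304.0, 411.0], [365.0, 386.0]]
55 50 [[239.0, 423.0], [302.0, 397.0], [363.0, 371.0]]
55 66 [[236.0, 406.0], [299.0, 379.0], [361.0, 354.0]]
55 80 [[233.0, 390.0], [297.0, 364.0], [359.0, 338.0]]
55 100 [[229.0, 368.0], [293.0, 342.0], [356.0, 316.0]]
96.5 20 [[275.0, 505.0], [337.0, 479.0], [398.0, 452.0]]
96.5 36 [[272.0, 489.0], [334.0, 462.0], [396.0, 436.0]]
96.5 50 [[269.0, 474.0], [332.0, 447.0], [394.0, 421.0]]
96.5 66 [[266.0, 457.0], [329.0, 430.0], [392.0, 404.0]]
96.5 80 [[263.0, 442.0], [327.0, 415.0], [390.0, 389.0]]
96.5 100 [[259.0, 420.0], [324.0, 393.0], [388.0, 367.0]]
```

```bash
python3 - <<'E'
from h import *
P=np.array([452.8,-291])
bot.line_to(np.r_[P,-26],60)
bot.move_gripper(20,25); print('w',S()['width'],S()['t'])
bot.line_to(np.r_[P,130],200)
t=U(-158,-4.5,150); q=down(np.pi+A)
bot.move_ptp(t,q)
s=S(); print(s['t'],s['width'],s['tcp_pos'],t,s['joint_pos'])
snap('scene','s6.png',(280,150,430,260),5)
E
```

```text
w 27.86349841280931 37.3167
39.5833 27.866824882052615 [518.65413402  56.3787908  149.44058962] [518.90973907  56.99088956 150.        ] [ 4.84762915e-01  1.44879390e-01 -3.90265599e-01  2.55194647e-05
 -1.03681128e+00 -6.86643207e-01]
```

View pics/s6.png

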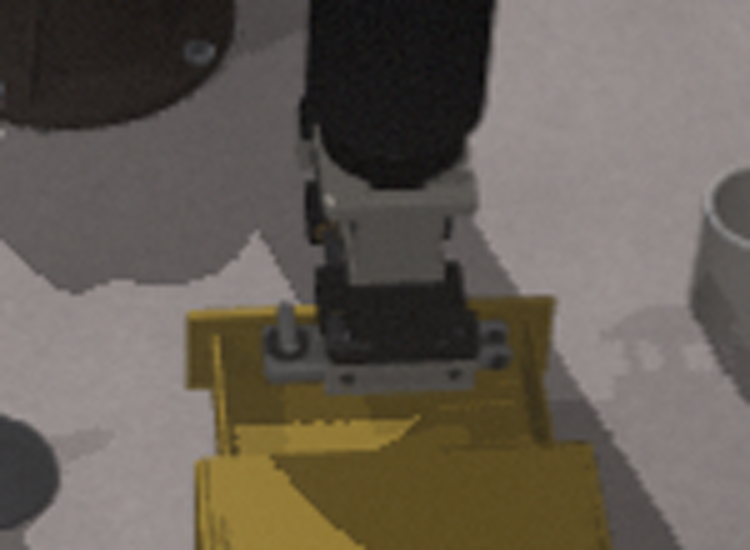

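The opener is gripped (width 27.9 mm). It hangs over the open drawer with its head left and tail right, both between the side walls (crop columns 262–512, inside 222–535). Now lowering and releasing.

```bash
python3 - <<'E'
from h import *
bot.line_to(U(-158,-4.5,80),150)
f=S()['contact_force']; bot.line_to(U(-158,-4.5,76.5),30); s=S(); print(f,s['contact_force'],s['tcp_pos'])
bot.move_gripper(45,10); print(S()['t'])
bot.line_to(U(-158,-4.5,150),200)
bot.move_ptp(U(-255,0,150),down(np.pi*1.5+A))
bot.move_gripper(0,10)
s=S(); print(s['t'],s['tcp_pos'],s['width'])
snap('scene','s7.png',(280,150,430,260),5); snap('top','t7.png',(230,150,390,270),5)
E
```

```text
[-0.40741922 -0.50258244 -1.17609349] [ 0.54119627 -0.19617527 -0.62546068] [519.22134482  57.10726408  77.05554845]
41.0833
43.7667 [424.80950659  80.8769105  150.01262781] 0.5046543943097095
```

View pics/s7.png

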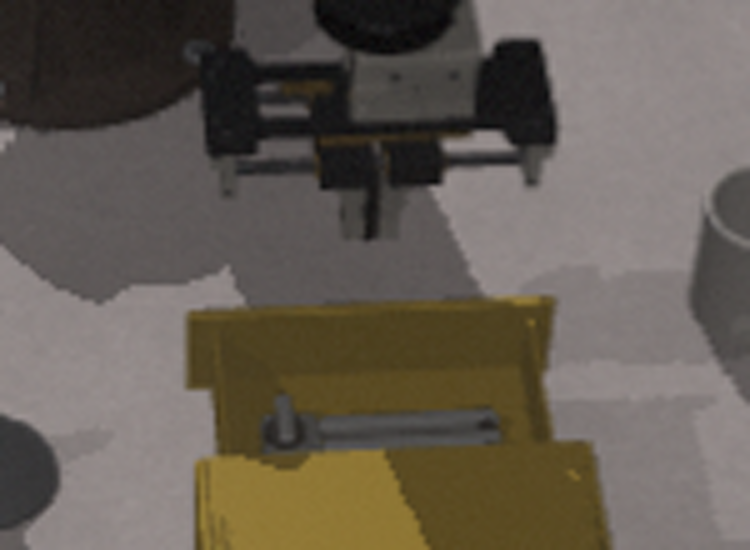

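View pics/t7.png

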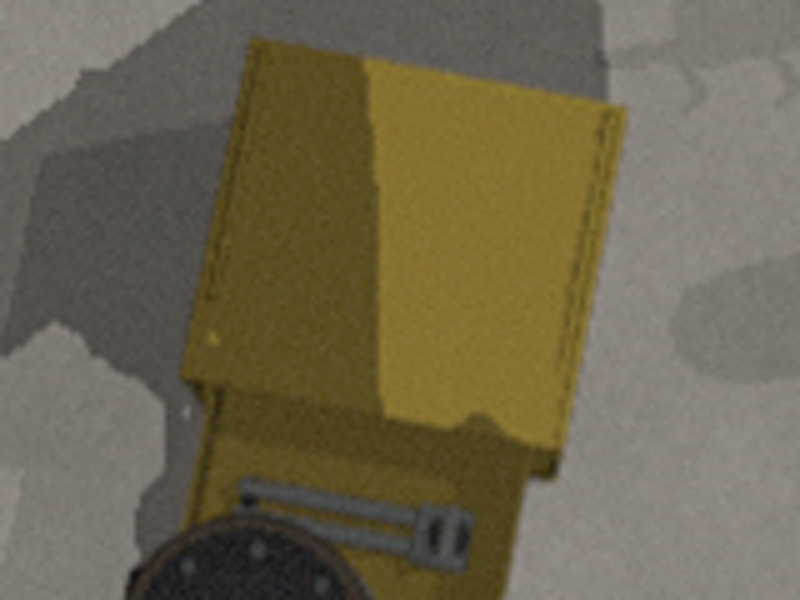

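The opener lies flat in the drawer, clear of the panel and walls, with the key below the housing lip. Now I'll push the drawer home, gently at first contact, then guarded steps to the stop.

```bash
python3 - <<'E'
from h import *
bot.line_to(U(-250,0,105),150); bot.pause(.05)
f0,sd=tare(5); print(f0,sd)
bot.line_to(U(-231,0,105),20); print(fx()-f0,S()['t'])
bot.line_to(U(-190,0,105),35); print(fx()-f0)
bot.line_to(U(-143,0,105),35); print(fx()-f0,S()['t'])
x,F,log,s=press2(-143,-116,105,f0)
print(x,F,log)
if F>=7.8:
    bot.line_to(U(x-10,0,105),60); bot.line_to(U(-250,0,105),150)
bot.pause(.2)
print(S()['t'],fx()-f0)
snap('scene','s8.png',(280,150,430,260),5)
E
```

```text
0.04968792333423501 0.07609191218117713
0.7110045583400045 45.55
1.1988590785121334
4.6537482860759125 48.3667
-128.0 8.31160753550579 [(-141.5, -141.0, 3.6, 48.62), (-140.0, -139.8, 3.7, 48.87), (-138.5, -138.2, 2.0, 49.12), (-137.0, -136.7, 3.1, 49.37), (-135.5, -135.1, 0.2, 49.62), (-134.0, -133.9, 1.7, 49.87), (-132.5, -132.4, 2.7, 50.12), (-131.0, -130.8, 2.7, 50.37), (-129.5, -129.6, 4.3, 50.62), (-128.0, -128.9, 8.3, 50.87)]
52.2833 -0.5555748053046817
```

View pics/s8.png

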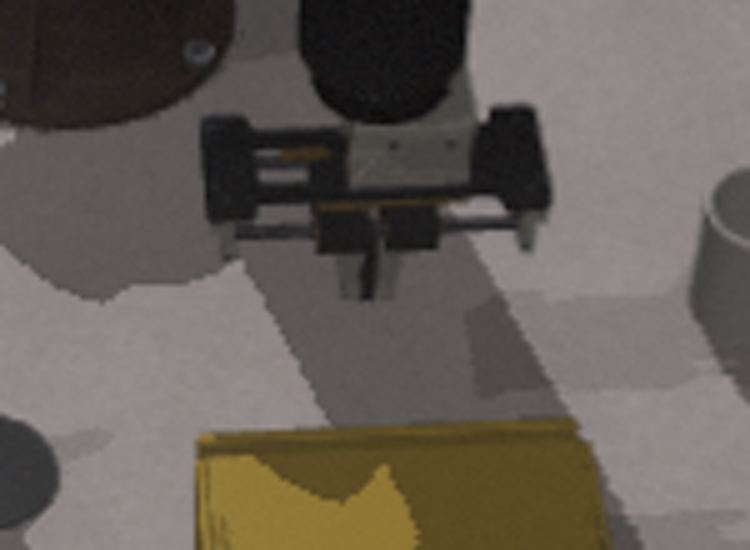

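The panel is back at its latched row (crop row ~437, the same as before opening). I'll take one full look after a second, then hand in.

```bash
python3 - <<'E'
from h import *
bot.line_to(U(-255,0,140),150); bot.pause(.7); snap('scene','s9.png')
print(S()['t'],S()['contact_force'])
a=cv2.imread('pics/scene0.png');b=cv2.imread('pics/s9.png'); cv2.imwrite('pics/cmp.png',cv2.resize(np.vstack([a[170:340,90:540],b[170:340,90:540]]),None,fx=1.6,fy=1.6))
E
```

```text
53.4667 [ 0.66387027  0.29719789 -0.23026348]
```

View pics/cmp.png

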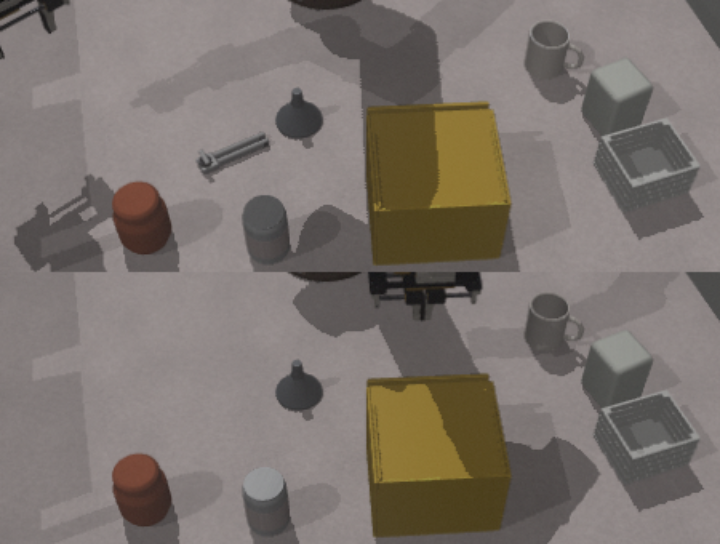

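Compared with the first picture, the drawer front is where it was when latched. The jar, tin, funnel, mug, tub and basket haven't moved, and the robot is clear of everything.

```bash
python3 -c "
from plant import bot
print(bot.close_job())"
```

```text
the job is handed in; nothing more can be done
None
```

The can opener is in the drawer, and the drawer is shut and latched. I handed the job in at about 53.5 s of the 72 s allowed.

- **Opening:** I pressed the drawer front until I read 8.6 N, then let go, and it sprang out.
- **Placing:** I gripped the opener across its handles (27.9 mm wide) and laid it flat in the drawer. Both cameras showed it inside.
- **Closing:** I pushed the drawer to the stop at 8.3 N and backed off, and it stayed latched.

**Last checks:** about 2.5 s after I let go, the drawer front was in its original latched position and the other six things looked unmoved. The robot was clear, with contact force at noise level.

**What went wrong or disagreed:**
- **Missed first press:** the fingertips sit 30 mm higher than the reported TCP. The first press passed over the panel and touched the fixed housing lip at about 9 N, without moving the drawer. I confirmed the offset with a touch on the table and corrected for it.
- **Hard table touch:** that touch reached about 24 N, through the fingers only, which is more than I intended.
- **Force readings:** they were sampled between small steps with about 0.5 N of noise, so short peaks between samples were not seen. The highest reading on the drawer was 8.6 N.

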